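Clamp the shaft stub and hold the angle gauge on it at its red mark

ROBOT

A 7-joint arm with a two-finger parallel gripper is mounted at the origin on the work surface. World frame = base frame: x ahead of the robot, y to its left, z up, the work surface at z = 0. Lengths are in m, angles in rad, forces in N, time in s.
With the tool pointing down it reaches from about 0.4 to 0.85 m from the base axis. Payload 4.5 kg.
Tool frame: the origin (TCP) lies at the very end of the fingers, on their centre line; the grasp point (between the pads) lies 19 mm behind it (r.grip_point_offset is the distance from the TCP to the grasp point, in m); y points along the fingers, x is the direction in which the jaws open and shut, and the axes are right-handed (so a half turn about y gives the same grasp; the last joint's range is limited). The gripper opens to 88 mm and grips with 3 to 60 N. Pads are 18 mm wide; open, the fingers measure 123 mm over their backs; the gripper's body (75 mm by 187 mm) begins 45 mm behind the grasp point.
Start: joints at [0.034, 0.689, -0.195, 1.565, 0.157, 0.902, -0.215], TCP at [0.625, 0, 0.239] pointing down, gripper open.
Joint ranges: [-3.01, 3.01], [-0.46, 2.08], [-1.47, 1.51], [0.13, 2.56], [-1, 4.14], [0.04, 2.09], [-2.66, 2.66]. Speed limits (rad/s): [2.57, 2.57, 3.14, 3.14, 3.14, 3.14, 3.14].

INTERFACE

Orientations are given as a unit quaternion [x, y, z, w].
In Python, from plant import get_state, snapshot, camera_params, job, r gives the robot as it stands.
- The arm moves only by the tool carry_out, never from a script. Its arguments are lists of equal length, an entry for each row: "offset": the shift along the world's x, y, z in m, a list of three; "twist": the turn about the world's z in degrees. In form: {"offset": [[tx, ty, tz], ...], "twist": [twist, ...]}. A call has 1 to 8 rows; each row shifts and turns the commanded pose from where the row before left it; what a row does not reach is not made up. A row lasts 1/8 s, in which the tool goes at most 62.5 mm and 10.7 degrees, less where a joint would pass 70% of its speed; a pose out of reach is approached as far as the arm can. A call with a gripper value outside its range is refused whole. "grip" is the finger opening in m, from 0 to 0.0881, set as the call begins (left out, the last holds). The fingers move at their own pace and stop on an object; "newtons" is the grip in N (left out, the last holds). Time passes only in rows, so rows that do not move let the fingers close. It gives the time, the measured TCP pose, the force and the opening at its end, in the units of the state.
- get_state(): the state, without advancing time (a new reading comes with each control period).
- snapshot(name): name is "scene" or "side" or "wrist"; returns the picture (420x560x3 uint8, red, green, blue); there is no depth.
- camera_params(name): a dict with "camera_matrix" (3x3 intrinsics, pixels), "eye" and "orientation" of the camera in the world. Camera axes: x right, y up, looking along -z (the intrinsics and any distortion apply to the point x, -y, -z); pixel columns grow to the right and rows downward; lengths in m; the calibration is good to about 2 mm. A picture is of the moment at which its call begins: read the wrist's pose just before it. camera_params takes no time and is no camera call; for the wrist camera it gives the pose at the moment of the call.
- job.finish_job(): hands the job in, once; it reports no verdict.
The state is a dict: "clock": time; "q": joint angles; "qd": joint speeds; "joint_torque": joint torques, N m; "tool_pos": TCP position; "eef_rot": TCP orientation; "contact_force": force on the tool from outside, world axes, zero at the start; "moment": the same for the moment, N m; "opening": opening from 0.0 (shut) to 1.0 (fully open).
Only numpy, scipy, OpenCV 4.12 (cv2) and the standard library are available. Lean on these libraries where they do the work, as an engineer would, in place of code of your own. Each camera call takes 0.05 s, during which the arm holds its last target. There are 200 camera calls.

TASK

Swing the chuck's red-knobbed lever clockwise (seen from above) until it stops, so that the jaws close on the steel shaft stub. Then pick up the angle gauge by its black handle, rest the middle of its base on the stub's rounded end with the dial upright, and rock it sideways until the swinging pointer settles on the red mark. Finish while still holding it there, resting on the stub and touching nothing else, without disturbing the other parts on the bench.

Things in the scene. Friction and masses are not known exactly. Their poses are not given: they have to be found in the camera images.
- chuck_axis (a point): point on the vertical axis of the round steel fixture chuck bolted to the bench, 46 mm above the bench, half-way up its three jaws (tops 62 mm above the bench, inside the sleeve). Flange 110 mm across, 12 mm thick; knurled sleeve 88 mm across, its top 44 mm above the bench
- chuck_sleeve (a joint): turn of the chuck sleeve, rad, growing clockwise seen from above, which closes the three coupled jaws. Starts at 0 to 0.25 (jaws open); the jaws meet the stub at about 0.9 and the sleeve stops at 1.05. It stays where it is left (from the stop it springs back to about 1.0); stiff friction, about 5 to 12 N at the lever's knob
- lever_knob (a point): middle of the part to grip of the upright red knob at the end of the sleeve's lever: a plastic post 18 mm across, its top 88 mm and this point 68 mm above the bench, free from the lever bar's top (38 mm above the bench) upward, 95 mm from the chuck's axis. Travels on a level circle about that axis as the sleeve turns, clockwise from above
- stub_top (a point): crown of the shaft stub, a loose steel pin 20 mm across and 67 mm long with a hemispherical upper end (radius 10 mm, so the sphere's centre is 10 mm below this point), standing upright in the chuck. The crown is 95 mm above the bench; it shifts up to 2 mm as the jaws close
- gauge_grip (a point): centre of the angle gauge's black handle (20 mm thick along the gauge's x, 48 mm wide along its y, 30 mm high), 130 mm above the base's underside. Gauge axes: x out of the dial face (away from the robot), y along the base, z up through the handle
- gauge_foot (a point): centre of the flat underside of the gauge's base; axes as for the handle. The gauge is a loose upright tool of 0.3 to 0.5 kg, 145 mm tall: steel base bar 36 x 100 x 14 mm (x, y, z), above it a round white dial with blue rim, 97 mm across, 20 mm thick, its centre 62 mm above this point
- pointer (a joint): angle of the gauge's free-swinging black pointer on the gauge, rad, about the gauge's x axis (positive: the tip goes from the gauge's z towards its -y). The pointer is weighted so its tip always settles straight up; turning the gauge by +t about its x changes this to -t
- pointer_tip (a point): tip of the swinging pointer, 38 mm from the dial's centre, on the dial face
- mark (a joint): angle of the red mark on the gauge's dial, rad, same zero and sense as the pointer's; 0.16 to 0.40, locked. The pointer is on the mark when both read the same
- mark_tip (a point): middle of the red mark (4.5 mm wide), 38 mm from the dial's centre, on the dial face
- jaw0: one of the three chuck jaws (11 mm wide, steel), origin on the chuck's axis at the bench top
- jaw1: one of the three chuck jaws (11 mm wide, steel), origin on the chuck's axis at the bench top
- jaw2: one of the three chuck jaws (11 mm wide, steel), origin on the chuck's axis at the bench top
- chuck: the fixed chuck, origin on its axis at the bench top; carries the sleeve and the jaws
- stub: the shaft stub, origin at the centre of its foot, z along the pin; the foot stands 28 mm above the bench
- gauge: the angle gauge, origin at the centre of its base's underside, axes as for the handle
- bearing: bystander: bearing ring 46 mm across, 14 mm high, origin at its underside
- gear: bystander: steel gear 87 mm across, 36 mm high with hub, origin at its underside
- drum: bystander: open dark steel drum 96 mm across, 70 mm high, origin at its underside
- oil: bystander: grey oil bottle 64 mm across, 190 mm high, origin at its underside
- scraper: bystander: black-handled scraper with red blade, 150 mm long, lying flat, 25 mm high

How it is judged:
On the way, in this order (a step that is already met when the one before it is completed fails the run):
1. the lever is turned and the three jaws are closed on the stub (value of joint chuck_sleeve above 0.88 rad and contact force between each of jaw0, jaw1, jaw2 and stub above 1 N), for 0.2 s.
2. the gauge is lifted off the bench in the gripper (height (world z) of gauge_foot above 0.03 m and contact force between gauge and the fingers above 2 N), for 0.2 s.
3. the held gauge's base rests on the end of the stub (contact force between gauge and stub above 0.5 N and horizontal distance between gauge_foot and stub_top below 0.02 m and contact force between gauge and the fingers above 2 N), for 0.2 s.
At the end, for the whole second after the job is handed in: Sleeve past 0.88 rad, three jaws on the upright stub (1 N each). Gauge held (2 N), still, base middle within 20 mm of the stub's crown and resting on it (0.5 N), clear of the chuck, dial upright front to back within 0.15 rad, settled pointer tip within 3 mm of the red mark (all of step 1 and all of step 3 and distance between pointer_tip and mark_tip below 0.003 m and velocity of joint pointer between -0.4 and 0.4 rad/s and angle between gauge's own x axis and vertical between 1.42 and 1.72 rad and contact force between gauge and chuck below 0.2 N and height (world z) of gauge_foot above 0.085 m and linear speed of gauge below 0.02 m/s and angle between stub's own z axis and vertical below 0.08 rad and horizontal distance between stub and chuck below 0.006 m and height (world z) of stub between 0.024 and 0.034 m); the arm keeps its last pose, push and grip.
It fails at once if one of the other parts on the bench is shoved more than 25 mm (distance of any of bearing, gear, drum, oil, scraper from where it was at the start of the episode above 0.025 m).
It fails at once if one of the other parts is knocked over (angle between any of bearing, gear, drum, oil's own z axis and vertical above 0.5 rad).
It fails at once if the gauge is knocked over (angle between gauge's own z axis and vertical above 1 rad).
It fails at once if the stub is pulled out of the chuck (height (world z) of stub above 0.045 m).
It also fails if it takes over 58 s, if anything falls off the work surface, if the arm or the gripper's body presses on something with over 40 N, if the wrist force passes 120 N, or if a joint passes its speed limit or range.

## Working session

There is one attempt and no reset: what is moved stays moved. The work goes in short steps, Python scripts to look and compute and a tool call to move; the robot and the scene stay as the last step left them, time stands still between calls to the robot, and variables do not carry over. Pictures are saved under pics/ and viewed, about 8 in all and at most 12, crops included, and the job is handed in when it is done.

Besides the shell and the picture viewer there is one more tool, called after ">>>" as name(argument=value, ...), one argument or row to a line, values as JSON. carry_out: Moves the arm, as the interface text tells. Its arguments: {"type":"object","properties":{"offset":{"type":"array"},"twist":{"type":"array"},"grip":{"type":"number"},"newtons":{"type":"number"}},"required":["offset","twist"]}

```bash
mkdir -p pics; ls
cat > h.py <<'E'
import numpy as np, cv2
from scipy.spatial.transform import Rotation as R
from plant import get_state, snapshot, camera_params, job, r
def rays(p,uv):
    K=np.array(p["camera_matrix"]);d=np.array([(uv[0]-K[0,2])/K[0,0],(uv[1]-K[1,2])/K[1,1],1.])
    d=d*[1,-1,-1]
    o=p["orientation"];M=R.from_quat(o) if np.size(o)==4 else R.from_matrix(o)
    return np.array(p["eye"]),M.apply(d)
def onz(p,uv,z):
    e,d=rays(p,uv);return e+d*(z-e[2])/d[2]
def proj(p,X):
    K=np.array(p["camera_matrix"]);o=p["orientation"];M=R.from_quat(o) if np.size(o)==4 else R.from_matrix(o)
    c=M.inv().apply(np.array(X)-p["eye"])*[1,-1,-1];u=K@c;return u[:2]/u[2]
def meet(p1,a,p2,b):
    e1,d1=rays(p1,a);e2,d2=rays(p2,b)
    t=np.linalg.lstsq(np.c_[d1,-d2],e2-e1,rcond=None)[0]
    A=e1+d1*t[0];B=e2+d2*t[1];return (A+B)/2,np.linalg.norm(A-B)
def save(n,im): cv2.imwrite(f"pics/{n}.png",im[:,:,::-1])
E
python3 - <<'E'
from h import *
s=get_state();print(s)
for n in("scene","side"):
    im=snapshot(n);save(n+"0",im);print(camera_params(n))
save("wrist0",snapshot("wrist"));print(camera_params("wrist"))
E
```

```text
pics
{'clock': 0.0, 'q': array([ 0.03377703,  0.68996708, -0.19452269,  1.56637127,  0.15735109,
        0.90248255, -0.21506635]), 'qd': array([-2.89468529e-04, -1.64777822e-03, -1.64200924e-04, -5.04475745e-05,
       -9.11825946e-04, -2.37581620e-04,  2.74140995e-04]), 'joint_torque': array([ 3.38560185e-04, -5.27571630e+01, -1.26686912e+00, -1.53434461e+01,
       -5.26333472e-02,  6.56995355e-03,  1.65937727e-04]), 'tool_pos': array([ 6.24360326e-01, -4.33995490e-05,  2.37913549e-01]), 'eef_rot': array([ 7.07165818e-01, -5.79854545e-04, -7.09102188e-04, -7.07047146e-01]), 'contact_force': array([ 0.31554377,  0.77681896, -0.01935273]), 'moment': array([ 0.01039488, -0.00208597,  0.01507276]), 'opening': 1.0002211082503851}
{'camera_matrix': array([[542.27712542,   0.        , 278.72278306],
       [  0.        , 542.27712542, 205.03210078],
       [  0.        ,   0.        ,   1.        ]]), 'eye': array([0.93096799, 0.54612229, 1.08526954]), 'orientation': array([0.08169824, 0.24706338, 0.92043244, 0.29170054])}
{'camera_matrix': array([[433.1653317,   0.       , 284.4243908],
       [  0.       , 433.1653317, 211.1624884],
       [  0.       ,   0.       ,   1.       ]]), 'eye': array([ 0.11960992, -0.5738139 ,  0.63652648]), 'orientation': array([ 0.46682792, -0.14622532, -0.28241862,  0.82518457])}
{'camera_matrix': array([[328.22437546,   0.        , 281.14787679],
       [  0.        , 328.22437546, 208.66023236],
       [  0.        ,   0.        ,   1.        ]]), 'eye': array([0.62503404, 0.08196726, 0.3835523 ]), 'orientation': array([-1.59312896e-01,  5.17451788e-04,  1.18617548e-04,  9.87227998e-01])}
```

View pictures.

View pics/scene0.png

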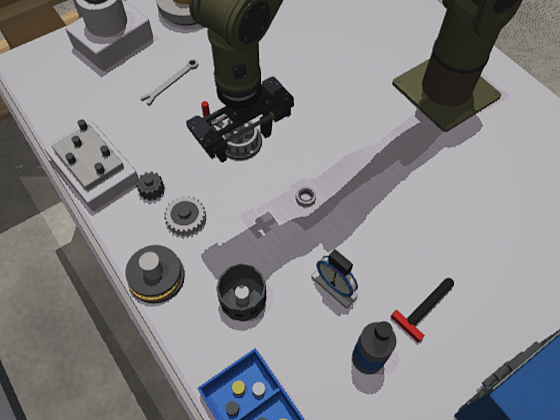

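View pics/side0.png

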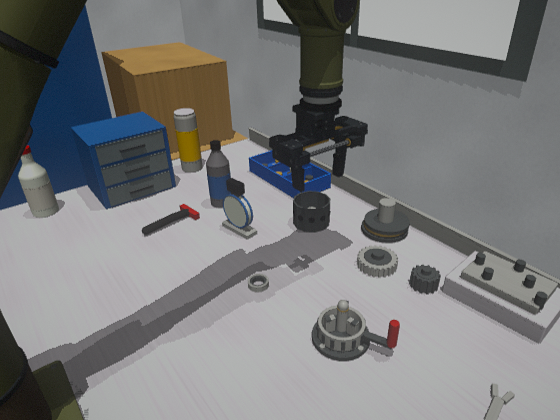

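Run:
```python
from h import *
S=camera_params("scene");D=camera_params("side")
a=cv2.imread("pics/scene0.png");b=cv2.imread("pics/side0.png")
def red(im,box):
    x0,y0,x1,y1=box;h=cv2.cvtColor(im,cv2.COLOR_BGR2HSV)[y0:y1,x0:x1]
    m=((h[...,0]<8)|(h[...,0]>172))&(h[...,1]>140)&(h[...,2]>60)
    v,u=np.nonzero(m);return np.array([u.min()+x0,u.max()+x0,v.min()+y0,v.max()+y0,u.mean()+x0,v.mean()+y0])
ra=red(a,(195,95,220,125));rb=red(b,(380,310,410,355));print(ra,rb)
print("knobtop",onz(D,((rb[0]+rb[1])/2,rb[2]+3),.088),"mid side",meet(S,ra[4:],D,rb[4:]))
print("stub crown side",onz(D,(343,301),.095), "shaft ctr z=.08",onz(D,(342,309),.085))
print("handle",meet(S,(340,262),D,(236,187)))
# base corners on bench
A=cv2.resize(a[235:320,295:380],None,fx=6,fy=6,interpolation=cv2.INTER_CUBIC)
B=cv2.resize(b[285:370,300:410],None,fx=4.5,fy=4.5,interpolation=cv2.INTER_CUBIC)
C=cv2.resize(b[170:245,200:270],None,fx=4,fy=4,interpolation=cv2.INTER_CUBIC)
c=np.zeros((800,800,3),np.uint8);c=np.zeros((600,800,3),np.uint8)
A=cv2.resize(A,(400,400));c[:400,:400]=A;B=cv2.resize(B,(400,309));c[:309,400:]=B;C=cv2.resize(C,(280,290));c[310:600,400:680]=C
cv2.imwrite("pics/crop1.png",c)
```

```text
[202.         207.         102.         115.         204.8125
 107.16666667] [390.         398.         320.         346.         394.01351351
 331.59459459]
knobtop [ 0.57596692 -0.25749272  0.088     ] mid side (array([ 0.57434588, -0.25940691,  0.06980174]), np.float64(0.0031975579392221733))
stub crown side [ 0.54006907 -0.17041258  0.095     ] shaft ctr z=.08 [ 0.53235692 -0.17663881  0.085     ]
handle (array([0.58471947, 0.2655523 , 0.12937041]), np.float64(0.00616320646135085))
```

View pics/crop1.png

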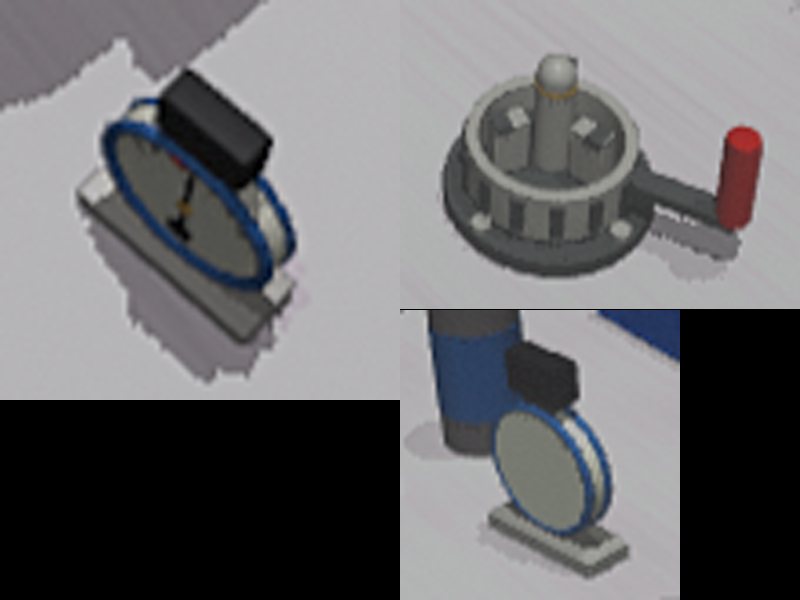

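View pics/wrist0.png

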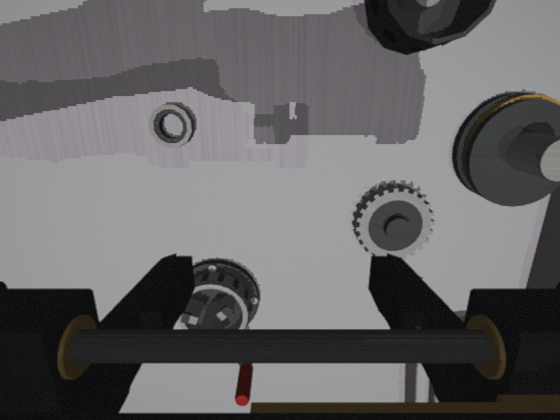

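```bash
python3 - <<'E'
from h import *
S=camera_params("scene");D=camera_params("side")
print("stub",onz(D,(343.1,305.9),.085))
k=onz(D,(394,321),.088);print("knob",k)
f=lambda x,y:(295+x/4.706,235+y/4.706)
L=onz(S,f(83,208),0);Rr=onz(S,f(245,343),0);print("front edge",L,Rr,Rr-L)
T=onz(S,f(292,290),.014);print("back right top",T,"front right top",onz(S,f(250,328),.014))
g=lambda x,y:(200+(x-400)/4,170+(y-310)/3.87)
print("side base: front lower",onz(D,g(590,577),0), onz(D,g(490,523),0), onz(D,g(628,555),0))
E
python3 - <<'E'
import sys;sys.path.insert(0,'.')
from h import *
a=cv2.imread("pics/scene0.png");S=camera_params("scene")
# handle dark top
h=a[240:285,325:360];m=(h.max(2)<60).astype(np.uint8)
n,l,s,c=cv2.connectedComponentsWithStats(m);i=1+s[1:,4].argmax();v,u=np.nonzero(l==i)
print(s[i],c[i]+[325,240]);print(cv2.minAreaRect(np.c_[u+325,v+240].astype(np.float32)))
E
```

```text
stub [ 0.53926914 -0.17220096  0.085     ]
knob [ 0.57950783 -0.25443808  0.088     ]
front edge [0.60794255 0.22708857 0.        ] [0.58783949 0.31963688 0.        ] [-0.02010306  0.09254831  0.        ]
back right top [0.5598671  0.31548032 0.014     ] front right top [0.58615234 0.31847152 0.014     ]
side base: front lower [0.58051668 0.21671144 0.        ] [0.56348999 0.31419339 0.        ] [0.61391618 0.22279724 0.        ]
[  3  10  25  26 341] [339.64516129 262.62756598]
((339.81146240234375, 262.92620849609375), (27.015785217285156, 14.212093353271484), 39.80556869506836)
```

>>> carry_out(
  offset=[
    [-0.0092,-0.0514,0],
    [-0.0092,-0.0514,0],
    [-0.0092,-0.0514,0],
    [-0.0092,-0.0514,0],
    [-0.0092,-0.0514,0],
    [0,0,-0.05],
    [0,0,-0.03],
    [0,0,0],
  ],
  twist=[5,5,5,5,5,0,0,0],
)

```text
clock: 1.15
tool_pos: [0.577, -0.2565, 0.1563]
eef_rot: [-0.689, -0.151, 0.155, 0.691]
contact_force: [0.4, 0.4, -0.6]
opening: 1.0
```

Run:
```python
from h import *
W=camera_params("wrist");im=snapshot("wrist");save("wrist1",im);print(get_state()["tool_pos"])
h=cv2.cvtColor(im,cv2.COLOR_RGB2HSV);m=(((h[...,0]<8)|(h[...,0]>172))&(h[...,1]>140)&(h[...,2]>60)).astype(np.uint8)
n,l,s,c=cv2.connectedComponentsWithStats(m)
for i in range(1,n):
    if s[i,4]>30: print(s[i],c[i])
print("knob exp",proj(W,(.578,-.257,.088)),"stub",proj(W,(.539,-.172,.095)))
```

```text
[ 0.57858279 -0.25671326  0.15818574]
[272 212  23  20 346] [283.00578035 221.51445087]
knob exp [282.00186666 225.20639215] stub [283.10500648  80.99607064]
```

View pics/wrist1.png

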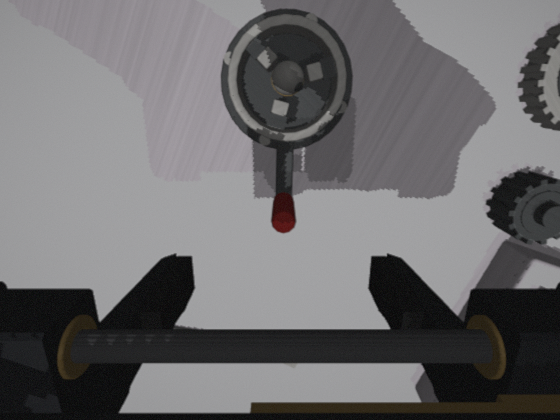

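>>> carry_out(
  offset=[
    [0,0,-0.05],
    [0,0,-0.04],
    [0,0,-0.015],
    [0,0,0],
  ],
  twist=[0,0,0,0],
)

```text
clock: 1.7
tool_pos: [0.5797, -0.257, 0.0544]
eef_rot: [0.69, 0.153, -0.153, -0.69]
contact_force: [-0.3, 0.4, 0.3]
opening: 1.001
```

>>> carry_out(
  offset=[
    [0,0,0],
    [0,0,0],
    [0,0,0],
    [0,0,0],
    [0,0,0],
    [0,0,0],
  ],
  twist=[0,0,0,0,0,0],
  grip=0.0,
  newtons=25,
)

```text
clock: 2.45
tool_pos: [0.579, -0.2569, 0.0537]
eef_rot: [-0.69, -0.153, 0.153, 0.69]
contact_force: [0.3, -0.4, 0.7]
opening: 0.346
```

>>> carry_out(
  offset=[
    [0,0,0],
    [0,0,0],
    [0,0,0],
    [0,0,0],
  ],
  twist=[0,0,0,0],
)

```text
clock: 2.95
tool_pos: [0.5787, -0.2571, 0.0537]
eef_rot: [-0.69, -0.153, 0.153, 0.69]
contact_force: [-1.3, -0.7, 1.0]
opening: 0.195
```

Run:
```python
from h import *
s=get_state();print(s["clock"],s["tool_pos"],s["opening"],s["contact_force"])
c=np.array([.541,-.169]);k=s["tool_pos"][:2];d=k-c;print(np.hypot(*d),np.degrees(np.arctan2(d[1],d[0])))
a0=np.arctan2(d[1],d[0]);p=.095*np.array([np.cos(a0),np.sin(a0)])
for i in range(1,9):
    a=a0-np.radians(8*i);q=.095*np.array([np.cos(a),np.sin(a)]);print(i,np.round(q-p,4));p=q
```

```text
2.95 [ 0.57867788 -0.25709762  0.05366878] 0.19531672739822023 [-1.25898541 -0.74421505  0.96816658]
0.09581656428813029 -66.8444155488462
1 [-0.0125 -0.0043]
2 [-0.013  -0.0026]
3 [-0.0132 -0.0007]
4 [-0.0132  0.0011]
5 [-0.0129  0.0029]
6 [-0.0124  0.0047]
7 [-0.0116  0.0064]
8 [-0.0106  0.0079]
```

>>> carry_out(
  offset=[
    [-0.0125,-0.0043,0],
    [-0.013,-0.0026,0],
    [-0.0132,-0.0007,0],
    [-0.0132,0.0011,0],
    [-0.0129,0.0029,0],
  ],
  twist=[-8,-8,-8,-8,-8],
)

```text
clock: 3.58
tool_pos: [0.5152, -0.2622, 0.0537]
eef_rot: [0.702, -0.093, 0.095, -0.7]
contact_force: [2.1, -3.0, -5.7]
opening: 0.198
```

>>> carry_out(
  offset=[
    [-0.0063,0.0022,0],
    [-0.0061,0.0025,0],
    [0,0,0],
  ],
  twist=[-4,-4,0],
)

```text
clock: 3.95
tool_pos: [0.5015, -0.2575, 0.0537]
eef_rot: [0.694, -0.141, 0.141, -0.692]
contact_force: [-0.8, -4.5, -2.6]
opening: 0.196
```

>>> carry_out(
  offset=[
    [-0.0059,0.0031,0],
    [-0.0057,0.0033,0],
    [0,0,0],
  ],
  twist=[-4,-4,0],
)

```text
clock: 4.32
tool_pos: [0.4921, -0.2525, 0.0537]
eef_rot: [0.682, -0.187, 0.191, -0.68]
contact_force: [2.6, -7.9, -6.7]
opening: 0.197
```

>>> carry_out(
  offset=[
    [-0.0054,0.0038,0],
    [-0.005,0.004,0],
    [0,0,0],
  ],
  twist=[-4,-4,0],
)

```text
clock: 4.7
tool_pos: [0.4911, -0.2505, 0.054]
eef_rot: [0.668, -0.227, 0.246, -0.664]
contact_force: [16.7, -19.3, -26.4]
opening: 0.192
```

>>> carry_out(
  offset=[
    [0.005,-0.004,0],
    [0.004,-0.0038,0],
  ],
  twist=[4,4],
)

```text
clock: 4.95
tool_pos: [0.4918, -0.252, 0.0538]
eef_rot: [0.682, -0.187, 0.191, -0.681]
contact_force: [3.3, -3.1, -5.6]
opening: 0.191
```

>>> carry_out(
  offset=[
    [0,0,0],
    [0,0,0],
    [0,0,0],
    [0,0,0],
    [0,0,0.05],
    [0,0,0.06],
    [0,0,0],
  ],
  twist=[0,0,0,0,0,0,0],
  grip=0.07,
)

```text
clock: 5.82
tool_pos: [0.4914, -0.2505, 0.1678]
eef_rot: [0.682, -0.186, 0.192, -0.681]
contact_force: [-0.7, -0.2, -1.4]
opening: 0.793
```

Run:
```python
from h import *
W=camera_params("wrist");w=snapshot("wrist");print(get_state()["tool_pos"])
np.savez("w2",**{k:np.array(W[k]) for k in W})
d=snapshot("side")
for nm,im in(("wrist2",w),("side2",d)): save(nm,im)
D=camera_params("side")
u,v=proj(W,(.542,-.169,.07)).astype(int);print(u,v)
A=cv2.resize(w[max(0,v-70):v+70,u-70:u+70],(400,400),interpolation=cv2.INTER_CUBIC)
B=cv2.resize(d[285:370,300:410],(400,309),interpolation=cv2.INTER_CUBIC)
c=np.zeros((400,800,3),np.uint8);c[:,:400]=A;c[:309,400:]=B;save("crop2",c)
h=cv2.cvtColor(d,cv2.COLOR_RGB2HSV)[290:390,280:440];m=(((h[...,0]<8)|(h[...,0]>172))&(h[...,1]>140)&(h[...,2]>60))
vv,uu=np.nonzero(m);p=((uu.min()+uu.max())/2+280,vv.min()+290+2);print(p,"knob",onz(D,p,.088))
```

```text
[ 0.48987944 -0.24976823  0.16563867]
281 79
(np.float64(358.0), np.int64(344)) knob [ 0.4956961  -0.25213148  0.088     ]
```

View pics/crop2.png

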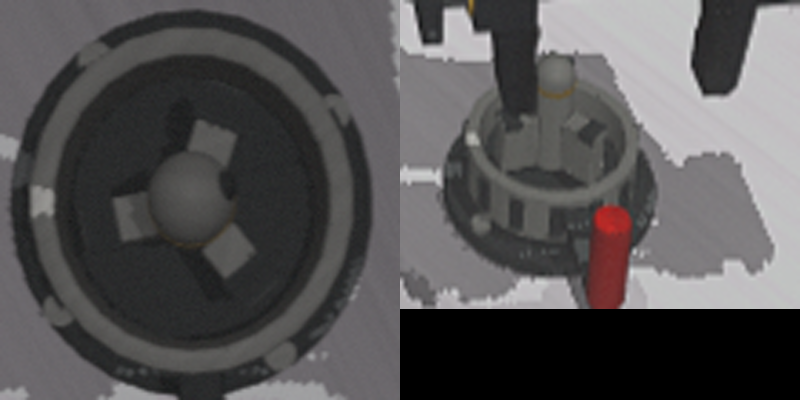

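Run:
```python
from h import *
S=camera_params("scene");D=camera_params("side");z=np.load("w2.npz");W={k:z[k] for k in z}
print("stub wrist",onz(W,(277.9,76.9),.085),"side",onz(D,(342.9,306.4),.085),meet(W,(277.9,76.9),D,(342.9,306.4)))
print("oil",meet(S,(382,328),D,(215,146)),onz(S,(382,328),.19),onz(S,(370,360),.0),"drum",onz(S,(241,275),.07))
print(get_state()["q"])
```

```text
stub wrist [ 0.540128   -0.16734073  0.085     ] side [ 0.53811479 -0.17289685  0.085     ] (array([ 0.54122079, -0.16804786,  0.07971833]), np.float64(0.002706592816967509))
oil (array([0.61942034, 0.4188636 , 0.1796985 ]), np.float64(0.0024344842864069812)) [0.62187812 0.42089738 0.19      ] [0.61841346 0.43004915 0.        ] drum [0.74135269 0.15742123 0.07      ]
[ 0.40012775  0.69296148 -0.02071743  1.87639123  0.02425713  0.57171915
 -0.17704508]
```

>>> carry_out(
  offset=[
    [0.0095,0.0518,0.02],
    [0.0095,0.0518,0.02],
    [0.0095,0.0518,0.02],
    [0.0095,0.0518,0.02],
    [0.0095,0.0518,0],
    [0.0095,0.0518,0],
    [0.0095,0.0518,0],
    [0.0095,0.0518,0],
  ],
  twist=[4.2,4.2,4.2,4.2,4.2,4.2,4.2,4.2],
)

```text
clock: 6.92
tool_pos: [0.5638, 0.1663, 0.2416]
eef_rot: [0.707, 0.016, -0.018, -0.706]
contact_force: [0.1, -0.4, -0.9]
opening: 0.794
```

>>> carry_out(
  offset=[
    [0.0095,0.0518,0],
    [0.0095,0.0518,0],
    [0,0,0],
  ],
  twist=[4.2,4.2,0],
)

```text
clock: 7.3
tool_pos: [0.5816, 0.2746, 0.2411]
eef_rot: [-0.702, -0.069, 0.072, 0.705]
contact_force: [0.0, -0.0, -0.4]
opening: 0.797
```

Run:
```python
from h import *
W=camera_params("wrist");w=snapshot("wrist");s=get_state();print(s["tool_pos"],s["q"],R.from_quat(s["eef_rot"]).as_matrix().round(3))
np.savez("w3",**{k:np.array(W[k]) for k in W})
save("wrist3",w);print(proj(W,(.585,.268,.145)),proj(W,(.585,.268,0.014)))
```

```text
[0.5821402  0.27057982 0.24119553] [-0.41994128  0.71025811 -0.1607427   1.50410964  0.12750988  0.9412892
 -0.42213353] [[ 0.981 -0.004 -0.195]
 [ 0.195 -0.001  0.981]
 [-0.004 -1.     0.   ]]
[283.65965449 220.05497743] [283.21195513 181.33116508]
```

View pics/wrist3.png

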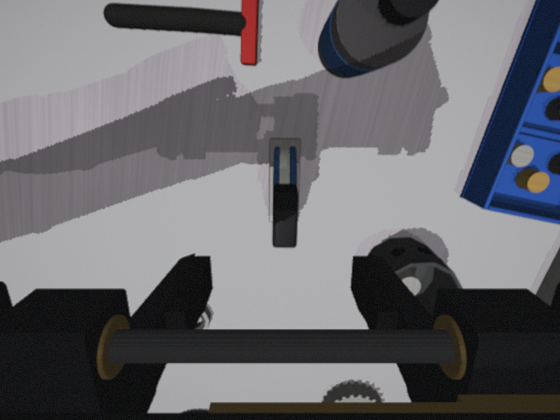

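>>> carry_out(
  offset=[
    [0.003,0.001,-0.04],
    [0,0,-0.045],
    [0,0,-0.035],
    [0,0,-0.008],
    [0,0,0],
  ],
  twist=[0,0,0,0,0],
)

```text
clock: 7.98
tool_pos: [0.5869, 0.2683, 0.1156]
eef_rot: [0.704, 0.067, -0.068, -0.704]
contact_force: [-0.8, 0.0, 1.6]
opening: 0.798
```

>>> carry_out(
  offset=[
    [0,0,0],
    [0,0,0],
    [0,0,0],
    [0,0,0],
    [0,0,0],
    [0,0,0],
    [0,0,0],
    [0,0,0],
  ],
  twist=[0,0,0,0,0,0,0,0],
  grip=0.0,
  newtons=20,
)

```text
clock: 8.98
tool_pos: [0.5866, 0.2695, 0.1158]
eef_rot: [0.704, 0.068, -0.068, -0.704]
contact_force: [0.1, 0.3, 2.8]
opening: 0.226
```

>>> carry_out(
  offset=[
    [0,0,0.01],
    [0,0,0.02],
    [0,0,0.03],
    [0,0,0.03],
    [0,0,0.03],
    [0,0,0.04],
    [0,0,0.04],
    [0,0,0.04],
  ],
  twist=[0,0,0,0,3,6,8,8],
)

```text
clock: 9.98
tool_pos: [0.5865, 0.269, 0.3569]
eef_rot: [0.672, 0.22, -0.22, -0.672]
contact_force: [0.7, 0.7, -4.2]
opening: 0.224
```

>>> carry_out(
  offset=[
    [-0.008,-0.015,0.04],
    [-0.008,-0.015,0.04],
    [-0.008,-0.015,0.04],
    [-0.008,-0.015,0.04],
    [-0.008,-0.015,0.04],
    [-0.008,-0.015,0.03],
    [-0.008,-0.015,0.01],
    [0,0,0],
  ],
  twist=[8,8,8,8,8,8,6,0],
)

```text
clock: 10.98
tool_pos: [0.5307, 0.1635, 0.5967]
eef_rot: [0.501, 0.5, -0.499, -0.5]
contact_force: [0.4, -0.3, -4.8]
opening: 0.226
```

>>> carry_out(
  offset=[
    [0,0,0],
    [0,0,0],
    [0,0,0],
    [0,0,0],
    [0,0,0],
    [0,0,0],
  ],
  twist=[0,0,0,0,0,0],
)

```text
clock: 11.72
tool_pos: [0.5308, 0.1646, 0.5957]
eef_rot: [-0.5, -0.5, 0.5, 0.5]
contact_force: [-0.2, 0.1, -3.8]
opening: 0.231
```

Run:
```python
from h import *
S=camera_params("scene");s=get_state();im=snapshot("scene");print(s["tool_pos"],s["q"],s["contact_force"],R.from_quat(s["eef_rot"]).as_matrix().round(3))
save("scene4",im);np.save("tp4",np.r_[s["tool_pos"],s["eef_rot"]])
u,v=proj(S,s["tool_pos"]-[0,0,.05]).astype(int);print(u,v)
save("crop4",cv2.resize(im[max(0,v-80):v+80,max(0,u-80):u+80],(600,600),interpolation=cv2.INTER_CUBIC))
```

```text
[0.53082142 0.16455187 0.59574515] [-0.10594841  0.41838077 -0.5382279   1.01003574  0.21370831  1.76247484
  1.0067611 ] [-0.21099553  0.13648062 -3.76700299] [[ 0. -0. -1.]
 [ 1.  0.  0.]
 [ 0. -1.  0.]]
354 60
```

View pics/crop4.png

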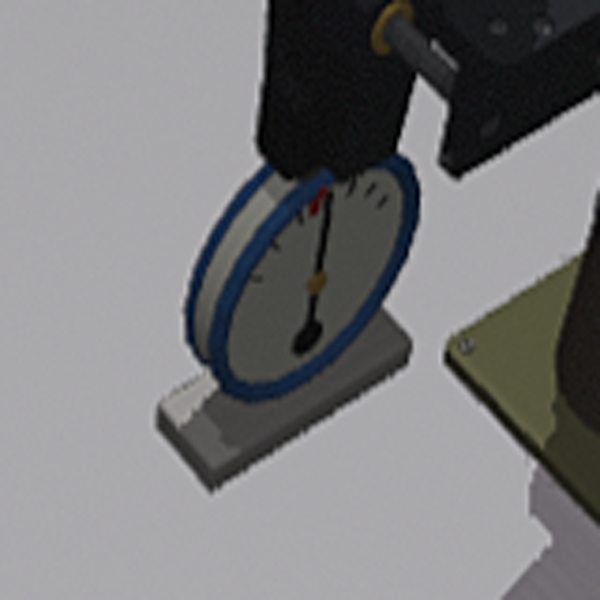

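```bash
cat >> h.py <<'E'
def ony(p,uv,y):
    e,d=rays(p,uv);return e+d*(y-e[1])/d[1]
def redmask(im):
    h=cv2.cvtColor(im,cv2.COLOR_RGB2HSV);return ((h[...,0]<9)|(h[...,0]>170))&(h[...,1]>95)&(h[...,2]>45)
E
python3 - <<'E'
from h import *
S=camera_params("scene");im=cv2.imread("pics/scene4.png")[:,:,::-1].copy();y=.1746
f=lambda x,v:(274+x/3.75-.37,v/4.286-.38)
def a(P,H):return np.arctan2(P[0]-H[0],P[2]-H[2]),np.hypot(P[0]-H[0],P[2]-H[2])
H=ony(S,f(317,283),y);print("hub",H)
print("exp hub",.5308,.5957+.019-.068)
H0=np.array([.5308,y,H[2]])
for n,q in dict(tip=(329,193),weight=(307,336),mark=(319,202),rimtopR=(418,200),rimbot=(260,385),rimL=(222,330)).items(): print(n,a(ony(S,f(*q),y),H))
m=redmask(im);m[:30]=0;v,u=np.nonzero(m[:80,300:400])
for i,j in zip(v,u+300):
    print(j,i,im[i,j],np.round(a(ony(S,(j,i),y),H),3))
b1=ony(S,f(212,490),y+.008);b2=ony(S,f(410,358),y+.008);print("base",b1,b2,np.arctan2(b2[2]-b1[2],b2[0]-b1[0]))
E
```

```text
hub [0.53197261 0.1746     0.54435094]
exp hub 0.5308 0.5467
tip (np.float64(0.03168190043497365), np.float64(0.03828736404651277))
weight (np.float64(3.1073728208362654), np.float64(0.02335032878563327))
mark (np.float64(0.14663466888860008), np.float64(0.03737372799848134))
rimtopR (np.float64(-1.3592341481067818), np.float64(0.04697143168958243))
rimbot (np.float64(2.5623952244526356), np.float64(0.03979241552292959))
rimL (np.float64(1.4423612587002692), np.float64(0.044753261299009195))
360 44 [69 15 11] [0.097 0.041]
359 45 [60  9 12] [0.136 0.04 ]
360 45 [61 21 19] [0.093 0.039]
358 46 [49 17 21] [0.177 0.04 ]
359 46 [64 31 28] [0.134 0.038]
360 46 [48 32 29] [0.089 0.037]
357 47 [52 18 15] [0.219 0.039]
358 47 [55  6  3] [0.177 0.038]
359 47 [70 44 43] [0.132 0.037]
357 48 [57 10  7] [0.222 0.037]
358 48 [57  6  5] [0.178 0.036]
357 49 [52  2  2] [0.225 0.035]
358 49 [61 25 23] [0.178 0.034]
base [0.57967984 0.1826     0.48391632] [0.4813148  0.1826     0.48602938] 3.1201141830245995
```

>>> carry_out(
  offset=[
    [0.001,-0.015,-0.015],
    [0.001,-0.03,-0.03],
    [0.001,-0.04,-0.04],
    [0.001,-0.045,-0.04],
    [0.001,-0.045,-0.04],
    [0.001,-0.045,-0.04],
    [0.001,-0.045,-0.035],
    [0.001,-0.04,-0.03],
  ],
  twist=[0,0,0,0,0,0,0,0],
)

```text
clock: 12.78
tool_pos: [0.5385, -0.1425, 0.3245]
eef_rot: [-0.5, -0.5, 0.5, 0.5]
contact_force: [0.9, -0.6, -4.0]
opening: 0.23
```

>>> carry_out(
  offset=[
    [0.001,-0.021,-0.03],
    [0,-0.007,-0.03],
    [0,0,-0.02],
    [0,0,-0.01],
    [0,0,0],
    [0,0,0],
  ],
  twist=[0,0,0,0,0,0],
)

```text
clock: 13.52
tool_pos: [0.5407, -0.1684, 0.2367]
eef_rot: [0.501, 0.5, -0.5, -0.499]
contact_force: [-0.0, -0.9, -4.2]
opening: 0.224
```

Run:
```python
from h import *
S=camera_params("scene");D=camera_params("side");s=get_state();im=snapshot("scene");d=snapshot("side");print(s["tool_pos"],s["q"][5:],s["contact_force"])
save("scene5",im);save("side5",d);t=s["tool_pos"]
u,v=proj(S,t-[0,0,.05]).astype(int);a,b=proj(D,t-[0,0,.08]).astype(int);print(u,v,a,b)
c=np.zeros((400,800,3),np.uint8)
c[:,:400]=cv2.resize(im[v-50:v+50,u-50:u+50],(400,400),interpolation=cv2.INTER_CUBIC)
c[:,400:]=cv2.resize(d[b-80:b+80,a-80:a+80],(400,400),interpolation=cv2.INTER_CUBIC)
save("crop5",c)
```

```text
[ 0.54066226 -0.16836609  0.23672561] [0.83600649 1.45852784] [-0.04272635 -0.88979217 -4.24255007]
233 91 344 273
```

View pics/crop5.png

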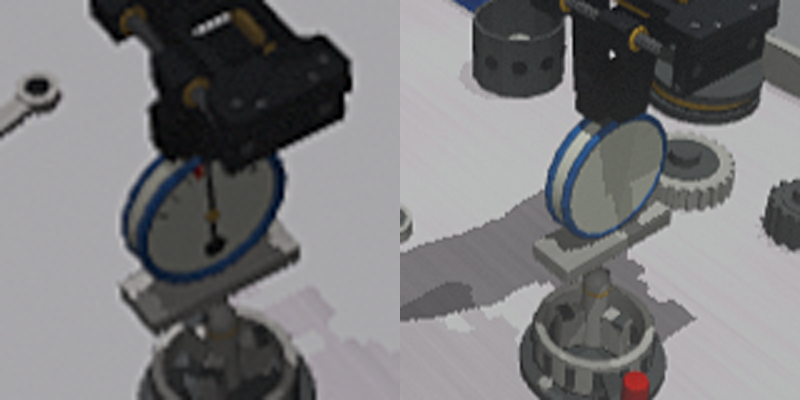

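>>> carry_out(
  offset=[
    [0,0,-0.012],
    [0,0,-0.01],
    [0,0,-0.004],
    [0,0,0],
  ],
  twist=[0,0,0,0],
)

```text
clock: 14.12
tool_pos: [0.5402, -0.1685, 0.2102]
eef_rot: [0.5, 0.5, -0.5, -0.5]
contact_force: [-1.8, -0.2, 1.6]
opening: 0.225
```

>>> carry_out(
  offset=[
    [0,0,-0.002],
    [0,0,-0.001],
    [0,0,-0.001],
    [0,0,0],
  ],
  twist=[0,0,0,0],
)

```text
clock: 14.62
tool_pos: [0.5437, -0.1686, 0.2094]
eef_rot: [0.503, 0.502, -0.498, -0.497]
contact_force: [-0.5, 0.4, 17.8]
opening: 0.226
```

>>> carry_out(
  offset=[
    [0,0,0.0015],
    [0,0,0.0005],
    [0,0,0],
  ],
  twist=[0,0,0],
)

```text
clock: 15.0
tool_pos: [0.5427, -0.1686, 0.2097]
eef_rot: [0.502, 0.502, -0.498, -0.498]
contact_force: [1.2, -0.6, 7.1]
opening: 0.223
```

>>> carry_out(
  offset=[
    [0,0,0],
    [0,0,0],
    [-0.003,0,0],
    [-0.003,0,-0.0002],
    [-0.003,0,-0.0003],
    [-0.003,0,-0.0004],
    [0,0,0],
  ],
  twist=[0,0,0,0,0,0,0],
  newtons=7,
)

```text
clock: 15.88
tool_pos: [0.5296, -0.1686, 0.2084]
eef_rot: [0.501, 0.501, -0.499, -0.499]
contact_force: [-0.5, -0.2, 7.3]
opening: 0.224
```

```bash
cat > chk.py <<'E'
from h import *
import sys
n=sys.argv[1];S=camera_params("scene");D=camera_params("side");s=get_state();im=snapshot("scene");d=snapshot("side")
t=s["tool_pos"];print(t,s["contact_force"],s["moment"])
save("scene"+n,im);save("side"+n,d)
u,v=proj(S,t-[0,0,.05]).astype(int);a,b=proj(D,t-[0,0,.08]).astype(int);print(u,v,a,b)
c=np.zeros((400,800,3),np.uint8)
c[:,:400]=cv2.resize(im[v-50:v+50,u-50:u+50],(400,400),interpolation=cv2.INTER_CUBIC)
c[:,400:]=cv2.resize(d[b-60:b+60,a-60:a+60],(400,400),interpolation=cv2.INTER_CUBIC)
save("crop"+n,c);y=t[1]+.010
m=redmask(im)[v-40:v+20,u-40:u+40];i,j=np.nonzero(m);print("red",len(i),j.mean()+u-40,i.mean()+v-40)
print("red world",ony(S,(j.mean()+u-40,i.mean()+v-40),y))
# hub: orange
h=cv2.cvtColor(im,cv2.COLOR_RGB2HSV)[v-40:v+30,u-40:u+40];m=(h[...,0]>10)&(h[...,0]<28)&(h[...,1]>110)
i,j=np.nonzero(m);print("orange",np.c_[j+u-40,i+v-40].tolist())
E
python3 chk.py 6
```

```text
[ 0.52956433 -0.16862343  0.20843485] [-0.46041322 -0.24894606  7.31441047] [0.12473571 0.03015229 0.02152709]
238 97 338 288
red 5 236.60000000000002 90.19999999999999
red world [ 0.53721387 -0.15862343  0.1969353 ]
orange [[220, 57], [221, 57], [249, 57], [250, 57], [251, 57], [252, 57], [253, 57], [251, 58], [252, 58], [253, 58], [254, 58], [251, 59], [252, 59], [253, 59], [256, 59], [252, 60], [255, 60], [256, 60], [254, 61], [255, 61], [256, 61], [254, 62], [238, 68], [239, 68], [236, 69], [237, 69], [238, 69], [239, 69], [240, 69], [236, 70], [237, 70], [239, 70], [240, 70], [235, 71], [236, 71], [235, 72], [235, 73], [235, 74], [236, 74], [236, 75], [239, 100], [240, 100], [238, 101], [239, 101], [240, 101], [239, 102]]
```

View pics/crop6.png

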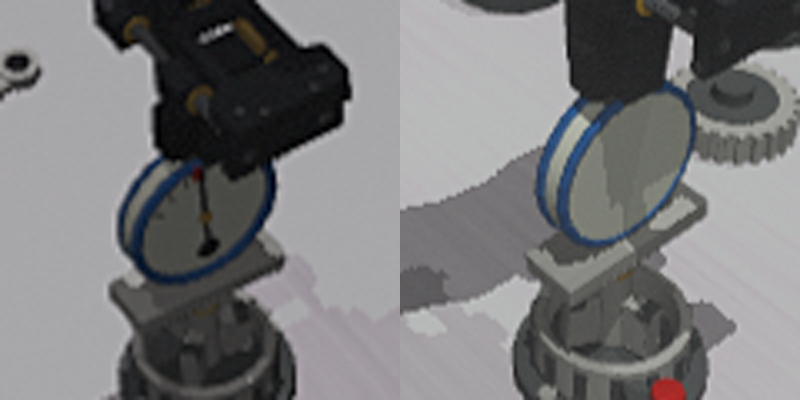

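```bash
cat > ang.py <<'E'
from h import *
import sys
S=camera_params("scene")
def go(n,u,v,y):
    im=cv2.imread(f"pics/scene{n}.png")[:,:,::-1].copy().astype(float)
    B=slice(v-20,v+30),slice(u-30,u+30);c=im[B];jj,ii=np.meshgrid(np.arange(u-30,u+30),np.arange(v-20,v+30))
    w=np.clip(c[...,0]-np.maximum(c[...,1],c[...,2])-8,0,None);w[np.hypot(jj-u+2,ii-v+7)>9]=0
    o=np.clip(np.minimum(c[...,0],c[...,1]+25)-c[...,2]-22,0,None);o[np.hypot(jj-u-1,ii-v-4)>6]=0
    f=lambda w:((w*jj).sum()/w.sum(),(w*ii).sum()/w.sum(),int((w>0).sum()))
    r_,h_=f(w),f(o);P=ony(S,r_[:2],y);H=ony(S,h_[:2],y)
    print(n,"red",np.round(r_,2),"hub",np.round(h_,2),"angle",np.arctan2(P[0]-H[0],P[2]-H[2]),np.hypot(P[0]-H[0],P[2]-H[2]),"hub xz",H)
    # dark pointer: darkest-weighted column per row above the hub
    for row in range(int(h_[1])-8,int(h_[1])+12):
        k=slice(int(h_[0])-5,int(h_[0])+5);g=im[row,k].sum(1);q=np.clip(np.median(g)-30-g,0,None)
        if q.sum()>0:
            X=ony(S,((q*np.arange(k.start,k.stop)).sum()/q.sum(),row),y);print(row,np.round([X[0]-H[0],X[2]-H[2]],4),end="; ")
    print()
if __name__=="__main__":
    a=sys.argv[1:];go(a[0],int(a[1]),int(a[2]),float(a[3]))
E
python3 ang.py 5 233 91 -.1584; python3 ang.py 6 238 97 -.1586
```

```text
5 red [232.33  83.65   8.  ] hub [235.84  94.29   7.  ] angle 0.1630245361896379 0.037525538195739075 hub xz [ 0.5401342  -0.1584      0.18599872]
86 [0.0013 0.0269]; 87 [0.0006 0.0233]; 88 [0.0001 0.02  ]; 89 [0.0003 0.0169]; 90 [0.0002 0.0137]; 91 [0.0001 0.0105]; 92 [0.0002 0.0074]; 93 [0.0004 0.0044]; 94 [-0.0006  0.0006]; 95 [ 0.0009 -0.0017]; 96 [ 0.0008 -0.0049]; 97 [ 0.0006 -0.0083]; 98 [ 0.0009 -0.0114]; 99 [ 0.0006 -0.0149]; 100 [-0.0011 -0.0193]; 101 [-0.0017 -0.023 ]; 102 [ 0.0001 -0.0251]; 103 [ 0.0018 -0.0273]; 104 [ 0.0034 -0.0296]; 105 [-0.002  -0.0365]; 
6 red [236.73  90.32  10.  ] hub [239.12 100.88   7.  ] angle 0.10085088936383234 0.03673871606066901 hub xz [ 0.53324368 -0.1586      0.15985932]
92 [0.0028 0.0307]; 93 [0.0039 0.0282]; 94 [0.0008 0.023 ]; 95 [0.0007 0.0197]; 96 [0.0005 0.0164]; 97 [0.0007 0.0132]; 98 [0.0007 0.01  ]; 99 [0.0006 0.0066]; 100 [0.     0.0029]; 101 [ 0.0002 -0.0003]; 102 [ 0.0008 -0.0032]; 103 [ 0.0008 -0.0066]; 104 [ 0.0002 -0.0104]; 105 [ 0.     -0.0138]; 106 [-0.001  -0.0179]; 107 [-0.0023 -0.0222]; 108 [-0.0011 -0.0248]; 109 [ 0.0005 -0.0272]; 110 [ 0.003  -0.0289]; 111 [-0.0079 -0.0398];
```

>>> carry_out(
  offset=[
    [-0.003,0,-0.0004],
    [-0.003,0,-0.0005],
    [-0.003,0,-0.0005],
    [-0.002,0,-0.0003],
    [0,0,0],
    [0,0,0],
    [0,0,0],
    [0,0,0],
  ],
  twist=[0,0,0,0,0,0,0,0],
)

```text
clock: 16.98
tool_pos: [0.5181, -0.1686, 0.2064]
eef_rot: [0.501, 0.501, -0.499, -0.499]
contact_force: [0.2, 0.2, 7.3]
opening: 0.225
```

```bash
python3 chk.py 7 | tee o; python3 ang.py 7 $(sed -n 2p o | cut -d' ' -f1,2) -.1586
```

```text
[ 0.51807046 -0.16863121  0.2063673 ] [0.1902546  0.21558186 7.26640344] [ 0.09684346  0.0802568  -0.0144889 ]
242 96 333 292
red 4 240.25 88.0
red world [ 0.52773545 -0.15863121  0.19786559]
orange [[255, 56], [256, 56], [257, 56], [258, 56], [256, 57], [257, 57], [258, 57], [257, 58], [258, 58], [260, 58], [261, 58], [259, 59], [260, 59], [261, 59], [258, 60], [259, 60], [260, 60], [242, 67], [243, 67], [244, 67], [245, 67], [241, 68], [242, 68], [243, 68], [244, 68], [245, 68], [240, 69], [241, 69], [240, 70], [239, 71], [240, 71], [240, 72], [241, 72], [240, 73], [241, 73], [241, 99], [242, 99], [240, 100], [241, 100], [242, 100], [241, 101]]
7 red [240.14  88.26   9.  ] hub [241.18  99.97   7.  ] angle 0.0070030628871317275 0.03799680062606581 hub xz [ 0.52782392 -0.1586      0.1592943 ]
91 [0.001  0.0298]; 92 [-0.     0.026]; 93 [0.0003 0.023 ]; 94 [0.0003 0.0197]; 95 [0.0003 0.0165]; 96 [0.0004 0.0133]; 97 [0.0003 0.01  ]; 98 [0.0006 0.0069]; 99 [-0.0002  0.0031]; 100 [-0.001  -0.0007]; 101 [ 0.0002 -0.0033]; 102 [ 0.0006 -0.0064]; 103 [ 0.0001 -0.01  ]; 104 [ 0.     -0.0135]; 105 [-0.0005 -0.0172]; 106 [-0.0025 -0.022 ]; 107 [-0.0016 -0.0248]; 108 [ 0.0006 -0.0267]; 109 [ 0.0029 -0.0287]; 110 [-0.0062 -0.0383];
```

View pics/crop7.png

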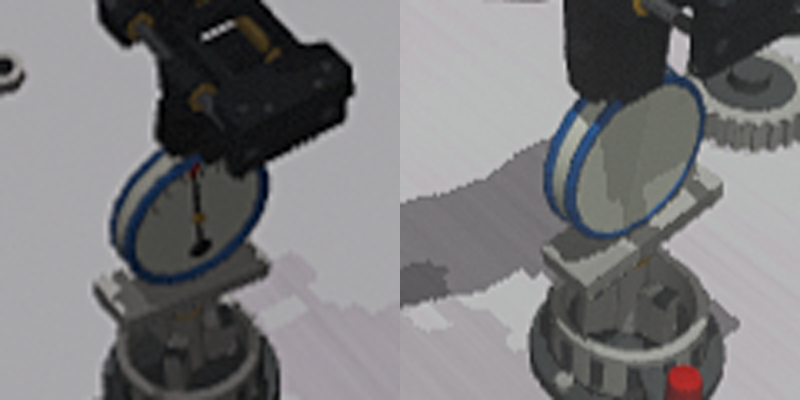

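>>> carry_out(
  offset=[
    [0,0,0],
    [0,0,0],
    [0,0,0],
    [0,0,0],
    [0,0,0],
    [0,0,0],
    [0,0,0],
    [0,0,0],
  ],
  twist=[0,0,0,0,0,0,0,0],
)

```text
clock: 18.08
tool_pos: [0.5181, -0.1686, 0.2064]
eef_rot: [0.501, 0.501, -0.499, -0.499]
contact_force: [-1.7, -0.2, 5.7]
opening: 0.228
```

```bash
python3 chk.py 8 | head -3 | tee o; python3 ang.py 8 $(sed -n 2p o | cut -d' ' -f1,2) -.1586 | head -1
```

```text
[ 0.51809566 -0.16864772  0.20636043] [-1.70257515 -0.17547298  5.65043784] [0.08795602 0.13120463 0.01269256]
242 96 333 292
red 4 240.25 88.0
8 red [240.15  88.28   9.  ] hub [241.12  99.99   7.  ] angle 0.00217255556032304 0.037873681796008585 hub xz [ 0.52797342 -0.1586      0.15934775]
```

Stable, with the pointer on the mark; handing in.

```bash
python3 -c "
from plant import job
print(job.finish_job())"
```

```text
the job is handed in; nothing more can be done
None
```

I closed the chuck, then picked up the gauge and rocked it on the stub until the pointer sat on the red mark. I handed in at about 18 s with the gauge still held there. No verdict came back.

- **Chuck:** I swung the lever about 0.95 rad clockwise until it stopped, with the force rising to about 37 N. After I let go, a picture showed all three jaws against the stub. I could not read the jaw forces or the sleeve angle directly.
- **Gauge:** I gripped it by the handle, turned it so the scene camera could see the dial, and set it on the stub. I then lowered the grip to 7 N and moved the handle about 24 mm sideways so the gauge pivoted in the fingers.
- **Last checks:**
  - The measured angle from the red mark to upright was about 0.002–0.007 rad, well inside the limit of about 0.08 rad. A rough check from the tool position gave a tilt of about 0.15 rad against a mark at about 0.16 rad, which agrees within 0.015 rad.
  - Two readings about 1 s apart showed no movement.
  - The push down on the stub was about 10 N. Briefly, on first contact, it reached about 22 N.
  - The base middle was estimated about 3 mm from the crown. The gauge was clear of the chuck in the last picture.
- **Uncertainty:** At the scene camera's distance one pixel is about 2 mm, and the pointer partly hides the mark, so the angle is good to perhaps 0.03 rad. My camera estimates of the stub's position differed by up to about 6 mm.

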